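# Raise the transfer barrier and push the tip box home

### The arm

A 6-joint arm with a two-finger parallel gripper is mounted at the origin on a cart in front of the work surface, level with it; the furniture and walls round the work are solid. World frame = base frame: x ahead of the robot, y to its left, z up, the work surface at z = 0. Lengths are in m, angles in rad, forces in N, time in s.
With the tool pointing down it reaches from about 0.375 to 0.9 m from the base axis. Payload 3.1 kg.
Tool frame: the origin (TCP) lies midway between the tips of the shut fingers; the grasp point (between the pads) lies robot.grip_depth behind it (robot.grip_depth is the distance from the TCP to the grasp point, in m); z points along the fingers, y is the line along which they close (so a half turn about z gives the same grasp; the last joint's range is limited). The gripper opens to 87 mm and grips with 3 to 60 N. Pads are 19 mm wide; open, the fingers measure 117 mm over their backs; the gripper's body (75 mm by 190 mm) begins 51 mm behind the grasp point.
Start: joints at [-1.357, 0.527, 1.433, -0, 1.181, -0.178], TCP at [0.239, -0.577, 0.223] pointing down, gripper open.
Joint ranges: [-3.08, 3.08], [-0.75, 2.2], [0.22, 2.44], [-1.43, 4.57], [0, 2.65], [-2.85, 2.85]. Speed limits (rad/s): [2.79, 2.79, 3.14, 3.14, 3.14, 3.14].

### API

Orientations are given as a unit quaternion [x, y, z, w].
In Python, from rig import robot, cam, monitor, order gives the robot as it stands (robot), with the cameras (cam), the readings (monitor) and the job (order).
- The arm moves only by the tool nudge_tcp, called after "Emit:" as a command line: name --argument value ..., lists and objects as JSON in quotes. Schema: {"type":"object","properties":{"deltas":{"type":"array","items":{"type":"object","properties":{"d":{"type":"array","items":{"type":"number"},"minItems":3,"maxItems":3},"twist":{"type":"number"}},"additionalProperties":false},"minItems":1,"maxItems":20},"aperture":{"type":"number"},"grip_force":{"type":"number"},"only":{"type":"string"},"quiet":{"type":"boolean"},"lines":{"type":"string"}},"required":["deltas"],"additionalProperties":false}. deltas is a list of rows, 1 to 20 of them, each an object with the fields d (a list: dx, dy, dz in m), twist (a turn about the tool's z in rad); a field left out counts as zero; each row shifts and turns the commanded pose from where the row before left it, along the tool's axes as they then stand; what a row does not reach is not made up. A row lasts 1/12 s, in which the tool goes at most 0.0417 m and 0.125 rad, less where a joint would pass 70% of its speed; a pose out of reach is approached as far as the arm can. aperture is the finger opening in m, set as the call begins (left out keeps the last). The fingers move at their own pace and stop on an object; grip_force is the grip in N (left out, the last holds). Time passes only in rows, so rows that do not move let the fingers close. The tool returns the time, the measured TCP pose, the force, the opening and the grip force at its end. only (a regular expression) keeps the lines of the reply that match it, lines (a string "A,B") keeps lines A to B, and quiet returns only ok. Input that does not fit is refused with a message, and nothing moves.
- monitor.get_obs(): the state, without advancing time (a new reading comes with each control period).
- cam.camera(name): name is "scene" or "top" or "wrist"; returns a dict with "img" (420x560x3 uint8, red, green, blue), "fx", "fy", "cx", "cy" (pixels), "k1" (the pictures are not rectified: a ray, as slopes to the right and down, at radius r is drawn at 1 + k1 r^2 times it, then the intrinsics apply), "xyz" and "attitude" of the camera in the world. Camera axes: x right, y down, z forward; pixel columns grow to the right and rows downward; lengths in m; the calibration is good to about 2 mm. A picture is of the moment at which its call begins. There is no depth.
- order.hand_in(): hands the job in; it is judged then, once.
The state is a dict: "time": time; "q": joint angles; "joint_velocities": joint speeds; "joint_torque": joint torques, N m; "position": TCP position; "tool_rot": TCP orientation; "ft_force": force on the tool from outside, world axes, zero at the start; "moment": the same for the moment, N m; "grip_width": finger opening in m; "grip_force": force on a finger pad.
Only numpy, scipy, OpenCV 4.12 (cv2) and the standard library are available. Lean on these libraries where they do the work, as an engineer would, in place of code of your own. Each camera call takes 0.05 s, during which the arm holds its last target. There are 200 camera calls.

### The job

With the fingertips, push the red-and-white barrier arm up past its balance point so that it stays raised by itself. Then push the green pipette-tip box along the track, under the raised arm, until it is fully home against the end stop. Only push: the box must stay down on the track, never lifted or tipped, and the other loose things are left where they are.

Things in the scene. Friction and masses are not known exactly. Their poses are not given: they have to be found in the camera images.
- track: Fixed track: white base plate (top 6 mm above the worktop) and two aluminium guide rails along y, 92 mm apart inside, 8 thick, tops at z 22 mm. Origin on the worktop midway between the rails, under the lowered arm. +y: along the track to the loading end (robot's left), where the rails end at y +200; the box is pushed to -y. +x: across the track, away from the robot, to the barrier's post.
- barrier (a joint): Barrier arm angle, rad: 0 = down, level across the track; 1.40 = raised, nearly upright, on its upper stop. Free hinge, slightly damped; a brass counterweight behind and above the pivot makes it fall back to 0 from below about 0.8 and swing up by itself to 1.40 (within 2 s) and stay there from above 0.9. Lifting it takes under 1 N at barrier_push.
- barrier_pivot (a point): Hinge axis of the arm on its grey post, parallel to the track's y: 140 mm along the track's +x from its origin, 74 mm above the worktop. The post measures 18 x 36 mm and is 91 mm tall.
- barrier_push (a point): Point on the underside of the red-and-white arm, 150 mm from the pivot, moving with it. Arm down: 10 mm to the robot's side of the track's middle, 67 mm above the worktop. The arm is straight, 14 mm thick, 18 mm wide along the track. Closed fingers tilted some 45 degrees sideways can slip under it from the track's empty -y side.
- barrier_tip (a point): Free end of the barrier arm, 200 mm from the pivot, on the arm's centre line, pointing to the robot's side when down (arm down: 60 mm to the robot's side of the track's middle).
- end_stop (a point): Middle of the end stop's face that the box comes to rest against, on the base plate: track y -150 mm. The stop is a bar 26 mm tall (top 32 mm above the worktop) across the track at its right end.
- tip_box: Loose pipette-tip box, green with clear closed lid, about 0.14 kg, 80 mm wide across the track (87 with a lip on the robot's side), 118 long along it, 76 tall. Origin: centre of its underside, y axis along the track. It waits on the base plate with its centre at track y +85 to +135 mm; home, it is at -91. The lowered arm blocks it, the raised one clears it.
- beaker_100: Bystander to leave alone: a clear glass beaker, 54 mm across, 67 tall. Origin at the centre of its underside.
- slide_box: Bystander to leave alone: a closed blue slide box, 89x165x38 mm. Origin at the centre of its underside.
- flask_100: Bystander to leave alone: a clear conical flask, 62 mm across, 84 tall. Origin at the centre of its underside.
- label_roll: Bystander to leave alone: a white label roll, 63 mm across, 25 tall. Origin at the centre of its underside.
- wash_bottle: Bystander to leave alone: a wash bottle with red spout cap, 94x98x166 mm. Origin at the centre of its underside.

How it is judged:
On the way, in this order (a step that is already met when the one before it is completed fails the run):
1. the barrier is up on its upper stop by itself, no finger on it, with the box still on the loading side (value of joint barrier above 1.3 rad and contact force between the fingers and barrier below 0.1 N and y of tip_box in the frame of track above 0.06 m), for 0.2 s.
2. the box is home against the end stop with the barrier still raised (y of tip_box in the frame of track between -0.1 and -0.083 m and x of tip_box in the frame of track between -0.015 and 0.015 m and height (world z) of tip_box below 0.01 m and angle between tip_box's own z axis and vertical below 0.05 rad and value of joint barrier above 1.3 rad), for 0.2 s.
At the end, for the whole second after the job is handed in: The barrier stays raised by itself (above 1.3 rad) and the tip box stands at rest, flat on the track between the rails, within 8 mm of the end stop (all of step 2 and linear speed of tip_box below 0.02 m/s); the robot touches nothing.
It fails at once if the tip box is lifted more than 15 mm or tipped more than 0.25 rad (height (world z) of tip_box above 0.021 m or angle between tip_box's own z axis and vertical above 0.25 rad).
It fails at once if a bystander is moved more than 30 mm (distance of any of beaker_100, slide_box, flask_100, label_roll, wash_bottle from where it was at the start of the episode above 0.03 m).
It also fails if it takes over 58 s, if anything falls off the work surface, if the arm or the gripper's body presses on something with over 40 N, if the wrist force passes 120 N, or if a joint passes its speed limit or range.

## Working session

There is one attempt and no reset: what is moved stays moved. The work goes in short steps, Python scripts to look and compute and a tool call to move; the robot and the scene stay as the last step left them, time stands still between calls to the robot, and variables do not carry over. Pictures are saved under pics/ and viewed, at most 10 in all, crops included, and the job is handed in when it is done.

```bash
ls; mkdir -p pics; python3 - <<'E'
from rig import robot, cam, monitor, order
import cv2,numpy as np
for n in("scene","top"):
    c=cam.camera(n);cv2.imwrite(f"pics/{n}0.png",c["img"][:,:,::-1]);print(n,{k:v for k,v in c.items() if k!="img"})
o=monitor.get_obs();print(o,robot.grip_depth)
E
```

```text
pics
rig.py
scene {'fx': 525.2478636452462, 'fy': 525.2478636452462, 'cx': 275.73817254148935, 'cy': 209.23450043956743, 'k1': -0.03648636092605082, 'xyz': array([0.00312159, 1.24670573, 0.76398626]), 'attitude': array([-0.18064839,  0.83365758, -0.50960316,  0.11263136])}
top {'fx': 544.3348568202788, 'fy': 544.3348568202788, 'cx': 281.3404489490612, 'cy': 200.07819435671314, 'k1': -0.08423270144035491, 'xyz': array([ 0.29220224, -0.0089592 ,  1.59026063]), 'attitude': array([-0.69884664,  0.70882032, -0.06164356,  0.07339754])}
{'time': 0.1, 'q': array([-1.35649279e+00,  5.28386173e-01,  1.43376717e+00, -6.27062044e-07,
        1.18141107e+00, -1.78502018e-01]), 'joint_velocities': array([ 2.16285192e-04, -7.77601165e-04, -5.20139607e-03,  5.33083889e-05,
       -2.17867795e-03,  1.70777327e-03]), 'joint_torque': array([-5.26822641e-04, -4.40986204e+01, -1.77150178e+01,  6.35388982e-02,
        5.33577881e-02, -3.97611041e-05]), 'position': array([ 0.23912197, -0.57673355,  0.22166375]), 'tool_rot': array([ 9.80774393e-01,  1.95142560e-01, -1.79369722e-05, -9.85717687e-04]), 'ft_force': array([-0.11958162, -0.76017183,  0.59700024]), 'moment': array([-0.00250731,  0.01219692, -0.02148891]), 'grip_force': 0.0, 'grip_width': 0.08624769625253795} 0.0187
```

View pics/scene0.png

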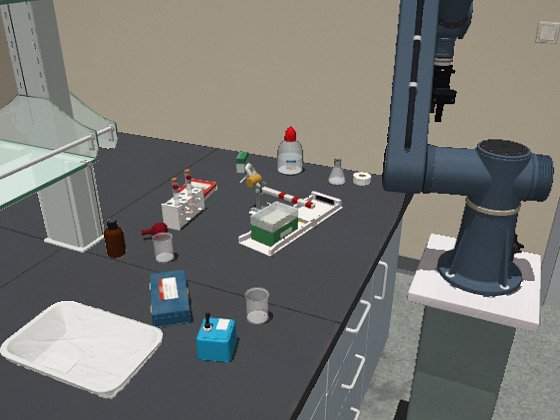

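View pics/top0.png

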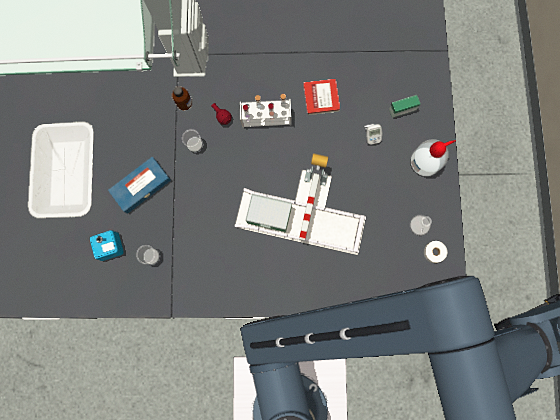

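The scene view shows the barrier lowered across the track with the green box on the loading side. In the top view the plate's corners are near (241,189), (366,215), (359,254) and (235,228), the arm runs from (318,165) to (303,240), and the box sits near (270,211). I'll enlarge the top view to measure it.

```bash
cat > h.py <<'E'
import numpy as np,cv2
from scipy.spatial.transform import Rotation as R
def ray(c,u,v):
    K=np.array([[c["fx"],0,c["cx"]],[0,c["fy"],c["cy"]],[0,0,1]])
    p=cv2.undistortPoints(np.array([[[u,v]]],float),K,np.array([c["k1"],0,0,0]))[0,0]
    return R.from_quat(c["attitude"]).apply([*p,1.])
def at(c,u,v,z):
    d=ray(c,u,v);return c["xyz"]+d*(z-c["xyz"][2])/d[2]
def proj(c,P):
    K=np.array([[c["fx"],0,c["cx"]],[0,c["fy"],c["cy"]],[0,0,1]])
    X=R.from_quat(c["attitude"]).inv().apply(np.atleast_2d(P)-c["xyz"])
    return cv2.projectPoints(X,np.zeros(3),np.zeros(3),K,np.array([c["k1"],0,0,0]))[0][:,0]
E
python3 - <<'E'
from rig import robot, cam, monitor, order
import pickle,cv2
from h import *
c=cam.camera("top");pickle.dump(c,open("top.pkl","wb"))
cv2.imwrite("pics/crop.png",cv2.resize(c["img"][145:265,225:380,::-1],None,fx=5,fy=5,interpolation=cv2.INTER_CUBIC))
for p in [(241,189),(366,215),(359,254),(235,228)]: print(at(c,*p,.006).round(3))
E
```

```text
[0.635 0.135 0.006]
[ 0.55  -0.233  0.006]
[ 0.436 -0.208  0.006]
[0.518 0.153 0.006]
```

View pics/crop.png

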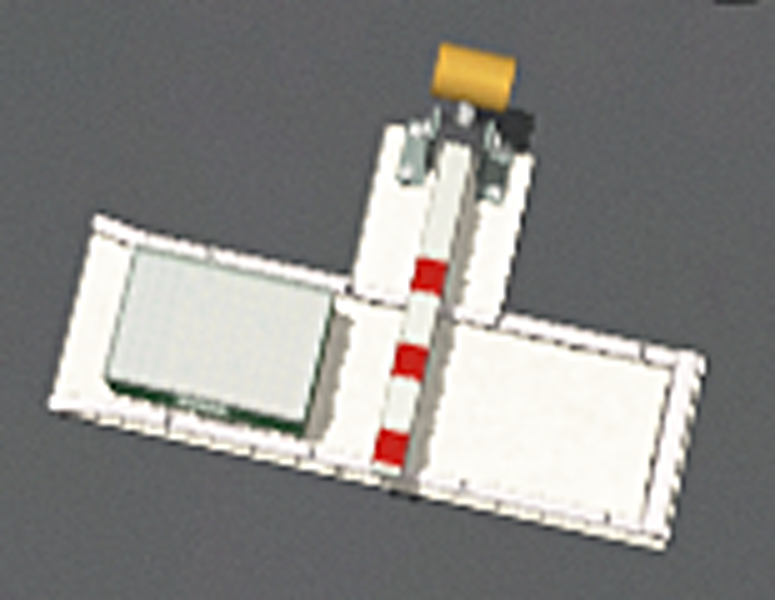

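The crop (5x, offset 225,145) shows the rail ends at (95,215) and (50,408), the stop's inner face at (672,368)–(645,512), and the arm's tip at (388,470). The box top's corners are at (138,247), (335,293), (303,425) and (108,380).

```bash
cat > fit.py <<'E'
from h import *
import pickle
from scipy.optimize import least_squares
c=pickle.load(open("top.pkl","rb"))
px=lambda a,b:(225+a/5-.4,145+b/5-.4)
M=[((95,215),(.054,.2,.022)),((50,408),(-.054,.2,.022)),((672,368),(.046,-.15,.032)),((645,512),(-.046,-.15,.032)),((390,472),(-.06,0,.081)),((457,145),(.12,0,.081))]
def tw(p,P): 
    P=np.atleast_2d(P);s,k=np.sin(p[2]),np.cos(p[2])
    return np.c_[p[0]+k*P[:,0]-s*P[:,1],p[1]+s*P[:,0]+k*P[:,1],P[:,2]]
U=np.array([px(*m[0]) for m in M]);Q=np.array([m[1] for m in M])
r=least_squares(lambda p:(proj(c,tw(p,Q))-U).ravel(),[.53,-.04,-.2],loss="soft_l1")
p=r.x
if __name__=="__main__":
    print("pose",p,"\n",(proj(c,tw(p,Q))-U).round(2))
    s,k=np.sin(p[2]),np.cos(p[2])
    for a in [(138,247),(335,293),(303,430),(108,380)]:
        w=at(c,*px(*a),.082)[:2]-p[:2];print("box corner in track",np.round([k*w[0]+s*w[1],-s*w[0]+k*w[1]],4))
    print(tw(p,[[-.01,0,.067],[-.06,0,.074],[.14,0,.074],[0,.2,.05],[0,-.15,.03]]).round(4))
E
python3 fit.py
```

```text
pose [ 0.53256341 -0.05545819 -0.23742984] 
 [[ 0.03  1.09]
 [ 0.32 -2.18]
 [ 0.98 -1.67]
 [ 0.05  0.43]
 [-0.76 -0.33]
 [-0.48  3.67]]
box corner in track [0.033  0.1645]
box corner in track [0.0316 0.0499]
box corner in track [-0.0483  0.0502]
box corner in track [-0.0449  0.1632]
[[ 0.5228 -0.0531  0.067 ]
 [ 0.4742 -0.0413  0.074 ]
 [ 0.6686 -0.0884  0.074 ]
 [ 0.5796  0.1389  0.05  ]
 [ 0.4973 -0.2013  0.03  ]]
```

```bash
sed -i 's/,((457,145),(.12,0,.081))\]/]/; s/((50,408),(-.054,.2,.022)),/((50,408),(-.054,.2,.006)),/' fit.py; python3 fit.py; python3 - <<'E'
from fit import *
im=cv2.resize(c["img"][145:265,225:380,::-1],None,fx=5,fy=5,interpolation=cv2.INTER_CUBIC)
def line(P,col):
    a=((proj(c,tw(p,P))-[225,145]+.4)*5).round().astype(int);cv2.polylines(im,[a],False,col,1)
for x in(.046,.054,-.046,-.054): line([(x,.2,.022),(x,-.15,.022)],(255,0,0))
line([(.046,-.15,.032),(-.046,-.15,.032)],(255,0,255))
line([(.14,.009,.081),(-.06,.009,.081),(-.06,-.009,.081),(.14,-.009,.081)],(0,200,0))
line([(.131,.018,.091),(.149,.018,.091),(.149,-.018,.091),(.131,-.018,.091),(.131,.018,.091)],(0,200,200))
cv2.imwrite("pics/ov.png",im)
E
```

```text
pose [ 0.53149517 -0.0547553  -0.23710307] 
 [[-0.22  1.47]
 [ 0.63 -1.  ]
 [ 0.75 -1.32]
 [-0.18  0.79]
 [-1.    0.05]]
box corner in track [0.0342 0.1641]
box corner in track [0.0328 0.0494]
box corner in track [-0.047   0.0498]
box corner in track [-0.0436  0.1628]
[[ 0.5218 -0.0524  0.067 ]
 [ 0.4732 -0.0407  0.074 ]
 [ 0.6676 -0.0876  0.074 ]
 [ 0.5785  0.1396  0.05  ]
 [ 0.4963 -0.2006  0.03  ]]
```

View pics/ov.png

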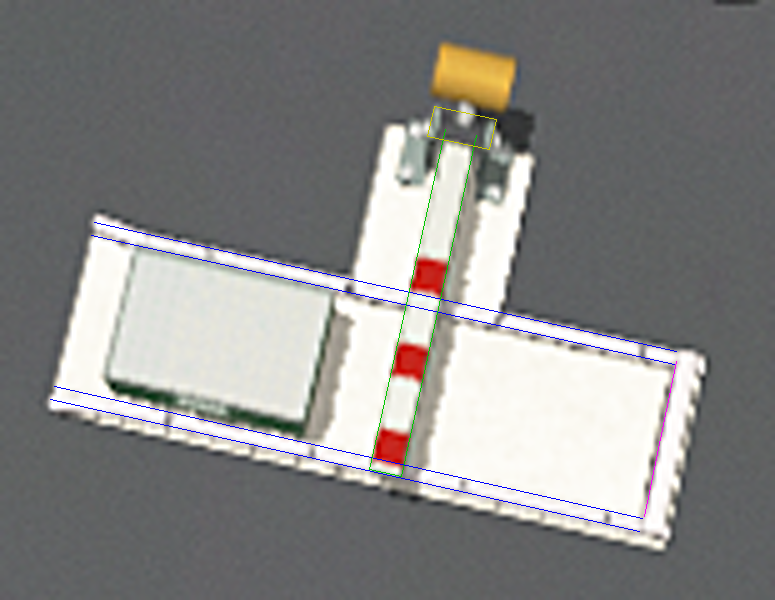

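The overlay lies on the rails, stop face and arm to within about 3 mm, so the track pose holds. Rows can't tilt the tool, so vertical fingers can't go under the arm. I can push the brass counterweight down with the fingertips instead, which raises the arm. Next I'll triangulate it.

```bash
python3 - <<'E'
from rig import robot, cam, monitor, order
from fit import *
S=cam.camera("scene");pickle.dump(S,open("scene.pkl","wb"))
L=[]
for n,k,(x0,x1,y0,y1) in(("top",c,(305,335,148,172)),("scene",S,(235,275,160,195))):
    h=cv2.cvtColor(k["img"],cv2.COLOR_RGB2HSV)[y0:y1,x0:x1]
    m=(h[...,0]>12)&(h[...,0]<28)&(h[...,1]>130)&(h[...,2]>60)
    v,u=np.nonzero(m);u=u+x0;v=v+y0;pts=np.c_[u,v].astype(np.float32)
    print(n,len(u),pts.mean(0),u.min(),u.max(),v.min(),v.max(),cv2.minAreaRect(pts))
    L.append((k["xyz"],ray(k,*pts.mean(0))))
A=np.array([L[0][1],-L[1][1]]).T
t=np.linalg.lstsq(A,L[1][0]-L[0][0],rcond=None)[0]
a=L[0][0]+t[0]*L[0][1];b=L[1][0]+t[1]*L[1][1];print(a,b,np.linalg.norm(a-b))
q=np.array([.533,-.057]);w=(a+b)[:2]/2-q;s,k=np.sin(-.236),np.cos(-.236)
print("track",k*w[0]+s*w[1],-s*w[0]+k*w[1])
cv2.imwrite("pics/sc.png",cv2.resize(S["img"][140:255,190:350,::-1],None,fx=5,fy=5,interpolation=cv2.INTER_CUBIC))
for n,uv in(("rack",(265,112)),("flask",(420,225)),("meter",(373,134))):print(n,at(c,*uv,.06).round(3))
E
```

```text
top 160 [319.24374 160.01875] 311 327 154 166 ((319.2353210449219, 160.05882263183594), (15.037208557128906, 10.6715669631958), 14.03624439239502)
scene 138 [253.10869 179.95653] 246 261 174 186 ((253.2307891845703, 179.6538543701172), (9.798744201660156, 16.124515533447266), 60.2551155090332)
[ 0.69575406 -0.09475702  0.09591799] [ 0.69724777 -0.0941678   0.09628754] 0.001647699693636246
track 0.16772812097847523 0.001805040989929653
rack [0.855 0.06  0.06 ]
flask [ 0.51  -0.378  0.06 ]
meter [ 0.782 -0.257  0.06 ]
```

View pics/sc.png

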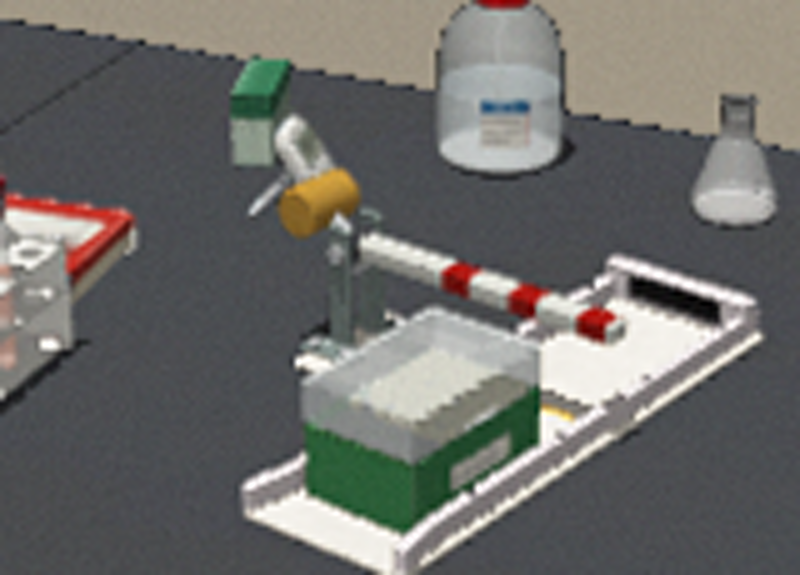

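The counterweight is at track (0.168, 0.002, 0.096), about 35 mm from the pivot at 40° up, and the two rays meet within 2 mm. I'll shut the fingers, align tool y with the track, and fly over it.

Emit:
nudge_tcp --deltas '[{"d": [0, 0, -0.005], "twist": 0.105}, {"d": [0, 0, -0.005], "twist": 0.105}, {"d": [0, 0, -0.005], "twist": 0.105}, {"d": [0, 0, -0.005], "twist": 0.105}, {"d": [0, 0, -0.005], "twist": 0.105}, {"d": [0, 0, -0.005], "twist": 0.104}]' --aperture 0

```text
time: 0.7
position: [0.2392, -0.5771, 0.2525]
tool_rot: [0.993, -0.12, -0.0, -0.0]
ft_force: [1.1, 0.4, 0.4]
grip_width: 0.0549
grip_force: 0.0
```

Emit:
nudge_tcp --deltas '[{"d": [0.017, -0.029, 0]}, {"d": [0.017, -0.029, 0]}, {"d": [0.017, -0.029, 0]}, {"d": [0.017, -0.029, 0]}, {"d": [0.017, -0.029, 0]}, {"d": [0.017, -0.029, 0]}, {"d": [0.017, -0.029, 0]}, {"d": [0.017, -0.029, 0]}, {"d": [0.017, -0.029, 0]}, {"d": [0.017, -0.029, 0]}, {"d": [0.017, -0.029, 0]}, {"d": [0.017, -0.029, 0]}, {"d": [0.017, -0.029, 0]}, {"d": [0.017, -0.029, 0]}, {"d": [0.017, -0.029, 0]}, {"d": [0.017, -0.029, 0]}, {"d": [0.017, -0.029, 0]}, {"d": [0.017, -0.029, 0]}, {}, {}]'

```text
time: 2.37
position: [0.6596, -0.1396, 0.2519]
tool_rot: [0.993, -0.116, -0.0, 0.0]
ft_force: [-0.6, -1.1, 0.4]
grip_width: 0.0003
grip_force: 0.0
```

```bash
cat > go.py <<'E'
import sys
from rig import robot, cam, monitor, order
from h import *
o=monitor.get_obs();r=R.from_quat(o["tool_rot"]);P=o["position"]
s,k=np.sin(-.236),np.cos(-.236);w=P[:2]-[.533,-.057]
print("t",o["time"],"P",P.round(4),"track",np.round([k*w[0]+s*w[1],-s*w[0]+k*w[1]],4),"xaxis",r.apply([1,0,0]).round(3),"zaxis",r.apply([0,0,1]).round(3),"F",o["ft_force"].round(2),"q",o["q"].round(2))
if len(sys.argv)>3:
    x,y,z=map(float,sys.argv[1:4]);T=np.array([.533+k*x-s*y,-.057+s*x+k*y,z]);print("tool delta",r.inv().apply(T-P).round(4))
E
python3 go.py .182 .002 .14; python3 - <<'E'
from rig import robot, cam, monitor, order
import cv2
c=cam.camera("scene");cv2.imwrite("pics/s2.png",cv2.resize(c["img"][20:240,160:440,::-1],None,fx=2.5,fy=2.5))
E
```

```text
t 2.3667 P [ 0.6596 -0.1396  0.2519] track [ 0.1424 -0.0507] xaxis [ 0.973 -0.231 -0.001] zaxis [-0.001  0.    -1.   ] F [-0.56 -1.14  0.42] q [-0.37  0.57  1.27 -0.    1.31  1.43]
tool delta [ 0.0399 -0.0526  0.1118]
```

View pics/s2.png

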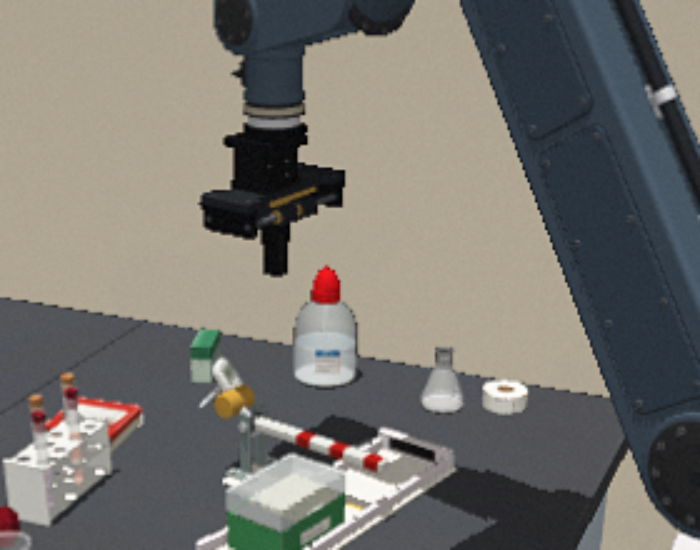

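The closed gripper is clear above the track, with its body across y as intended, and nothing sticks out toward the arm. I'll move over the counterweight and down to z = 0.13.

Emit:
nudge_tcp --deltas '[{"d": [0.02, -0.026, 0], "twist": 0.005}, {"d": [0.02, -0.026, 0]}, {"d": [0, 0, 0.03]}, {"d": [0, 0, 0.03]}, {"d": [0, 0, 0.03]}, {"d": [0, 0, 0.03]}, {}, {}]'

```text
time: 3.08
position: [0.708, -0.1014, 0.1307]
tool_rot: [0.993, -0.121, -0.003, -0.0]
ft_force: [-0.2, 0.0, -0.4]
grip_width: 0.0003
grip_force: 0.0
```

```bash
python3 go.py .182 .002 .076
```

```text
t 3.0833 P [ 0.708  -0.1014  0.1307] track [ 0.1805 -0.0023] xaxis [ 0.971 -0.241 -0.005] zaxis [-0.005  0.001 -1.   ] F [-0.16  0.02 -0.39] q [-0.3   0.75  1.25 -0.    1.14  1.52]
tool delta [ 0.0018 -0.0043  0.0547]
```

Emit:
nudge_tcp --deltas '[{"d": [0.002, -0.004, 0.007]}, {"d": [0, 0, 0.007]}, {"d": [0, 0, 0.005]}, {"d": [0, 0, 0.005]}, {"d": [0, 0, 0.005]}, {"d": [0, 0, 0.005]}]'

```text
time: 3.58
position: [0.7177, -0.0982, 0.1014]
tool_rot: [0.993, -0.12, 0.006, 0.001]
ft_force: [6.8, -1.5, 6.2]
grip_width: 0.0005
grip_force: 4.6
```

Emit:
nudge_tcp --deltas '[{"d": [0, 0, 0.005]}, {"d": [0, 0, 0.005]}, {"d": [0, 0, 0.005]}, {"d": [0, 0, 0.005]}, {"d": [0, 0, 0.002]}, {}, {}, {}, {}, {}, {}]'

```text
time: 4.5
position: [0.7251, -0.1002, 0.0819]
tool_rot: [0.993, -0.121, 0.015, 0.002]
ft_force: [14.5, -2.4, 3.5]
grip_width: 0.0008
grip_force: 7.0
```

```bash
python3 go.py; python3 - <<'E'
from rig import robot, cam, monitor, order
import cv2
c=cam.camera("scene");cv2.imwrite("pics/s3.png",cv2.resize(c["img"][60:240,200:360,::-1],None,fx=3.3,fy=3.3))
E
```

```text
t 4.5 P [ 0.7251 -0.1002  0.0819] track [0.1968 0.0029] xaxis [ 0.97 -0.24  0.03] zaxis [ 0.029 -0.007 -1.   ] F [14.51 -2.38  3.52] q [-0.29  0.81  1.26  0.    1.03  1.52]
```

View pics/s3.png

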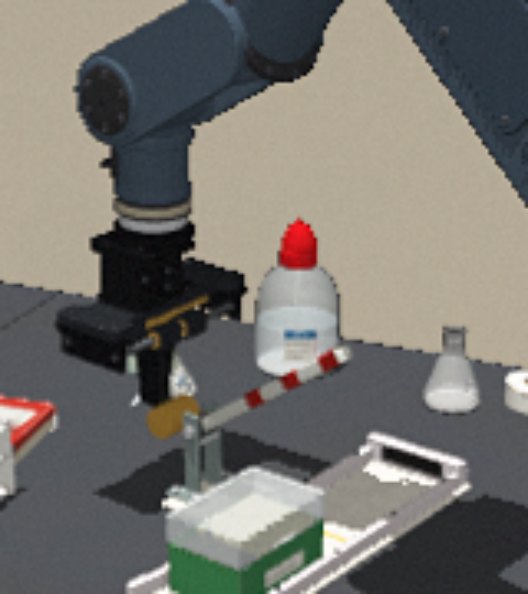

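The arm is up by roughly 0.7 rad, but the compliant finger was deflected about 15 mm to +x and is slipping off the weight's far side. I'll lift, shift about 12 mm toward the pivot, and push again.

Emit:
nudge_tcp --deltas '[{"d": [0, 0, -0.025]}, {"d": [0, 0, -0.025]}, {}, {}, {}]'

```text
time: 4.97
position: [0.7122, -0.0968, 0.1258]
tool_rot: [0.993, -0.12, -0.001, -0.0]
ft_force: [-0.6, 0.8, -1.5]
grip_width: 0.0009
grip_force: 0.0
```

```bash
python3 go.py .169 0 .125
```

```text
t 4.9667 P [ 0.7122 -0.0968  0.1258] track [0.1835 0.0032] xaxis [ 0.971 -0.239 -0.002] zaxis [-0.002  0.    -1.   ] F [-0.58  0.76 -1.51] q [-0.29  0.76  1.25 -0.    1.13  1.52]
tool delta [-0.0145  0.0033  0.0008]
```

Emit:
nudge_tcp --deltas '[{"d": [-0.007, 0.002, 0]}, {"d": [-0.0075, 0.001, 0]}, {}, {"d": [0, 0, 0.007]}, {"d": [0, 0, 0.005]}, {"d": [0, 0, 0.005]}, {"d": [0, 0, 0.005]}, {"d": [0, 0, 0.005]}, {"d": [0, 0, 0.005]}, {}, {}]'

```text
time: 5.88
position: [0.6981, -0.0964, 0.094]
tool_rot: [0.993, -0.12, -0.0, -0.0]
ft_force: [0.9, -0.2, 1.8]
grip_width: 0.0006
grip_force: 0.7
```

```bash
python3 go.py
```

```text
t 5.8833 P [ 0.6981 -0.0964  0.094 ] track [0.1697 0.0003] xaxis [ 0.971 -0.239 -0.001] zaxis [-0.001  0.    -1.   ] F [ 0.91 -0.16  1.83] q [-0.3   0.78  1.31  0.    1.05  1.52]
```

Emit:
nudge_tcp --deltas '[{"d": [0, 0, 0.005]}, {"d": [0, 0, 0.005]}, {"d": [0, 0, 0.005]}, {"d": [0, 0, 0.002]}, {}, {}]'

```text
time: 6.38
position: [0.6967, -0.096, 0.0761]
tool_rot: [0.993, -0.12, -0.002, -0.0]
ft_force: [-0.5, 0.0, -0.0]
grip_width: 0.0005
grip_force: 0.0
```

```bash
python3 go.py; python3 - <<'E'
from rig import robot, cam, monitor, order
import cv2
c=cam.camera("scene");cv2.imwrite("pics/s4.png",cv2.resize(c["img"][60:240,200:360,::-1],None,fx=3.3,fy=3.3))
E
```

```text
t 6.3833 P [ 0.6967 -0.096   0.0761] track [0.1682 0.0004] xaxis [ 0.971 -0.239 -0.004] zaxis [-0.004  0.001 -1.   ] F [-0.51  0.04 -0.01] q [-0.3   0.8   1.32 -0.    1.02  1.52]
```

View pics/s4.png

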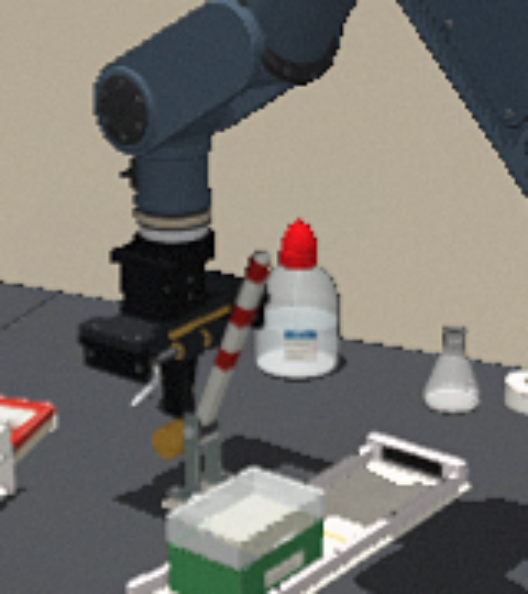

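The force is now zero and the arm is past its balance point, swinging up by itself. I'll back off to +x and up.

Emit:
nudge_tcp --deltas '[{"d": [0.02, 0, -0.01]}, {"d": [0.02, 0, -0.03]}, {"d": [0.01, 0, -0.035]}, {"d": [0, 0, -0.035]}, {"d": [0, 0, -0.035]}, {"d": [0, 0, -0.035]}, {"d": [0, 0, -0.035]}, {"d": [0, 0, -0.035]}, {}, {}, {}, {}, {}, {}, {}, {}]'

```text
time: 7.77
position: [0.7466, -0.1083, 0.3267]
tool_rot: [0.993, -0.12, -0.001, -0.0]
ft_force: [-0.3, 0.6, 0.3]
grip_width: 0.0005
grip_force: 0.0
```

```bash
python3 go.py 0 .215 .33
```

```text
t 7.7667 P [ 0.7466 -0.1083  0.3267] track [0.2197 0.    ] xaxis [ 0.971 -0.239 -0.001] zaxis [-0.001  0.    -1.   ] F [-0.29  0.63  0.32] q [-0.29  0.65  0.92  0.    1.58  1.52]
tool delta [-0.2208 -0.2138 -0.003 ]
```

Emit:
nudge_tcp --deltas '[{"d": [0, -0.036, 0]}, {"d": [0, -0.036, 0]}, {"d": [0, -0.036, 0]}, {"d": [0, -0.036, 0]}, {"d": [0, -0.036, 0]}, {"d": [0, -0.034, 0]}, {"d": [-0.036, 0, 0]}, {"d": [-0.037, 0, 0]}, {"d": [-0.037, 0, 0]}, {"d": [-0.037, 0, 0]}, {"d": [-0.037, 0, 0]}, {"d": [-0.037, 0, 0]}, {}, {}, {}]'

```text
time: 9.02
position: [0.5842, 0.1523, 0.3283]
tool_rot: [0.993, -0.12, 0.001, -0.0]
ft_force: [0.1, -0.2, -0.6]
grip_width: 0.0002
grip_force: 0.0
```

```bash
python3 go.py 0 .215 .045;python3 - <<'E'
from rig import robot, cam, monitor, order
import cv2
c=cam.camera("scene");cv2.imwrite("pics/s5.png",cv2.resize(c["img"][60:260,190:390,::-1],None,fx=3,fy=3))
E
```

```text
t 9.0167 P [0.5842 0.1523 0.3283] track [0.0008 0.2154] xaxis [ 0.971 -0.239  0.002] zaxis [ 0.003 -0.    -1.   ] F [ 0.09 -0.24 -0.63] q [ 0.07  0.4   1.35 -0.    1.39  1.88]
tool delta [-0.0015  0.0006  0.2833]
```

View pics/s5.png

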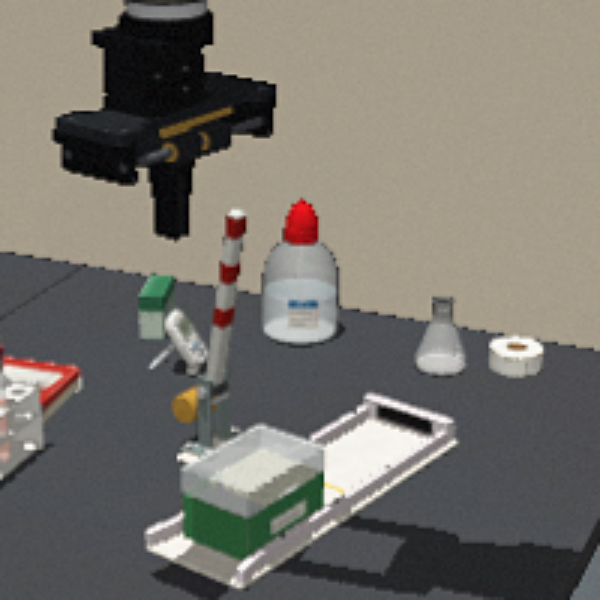

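The arm stands raised on its stop and the box is still on the loading side, with the gripper clear. I'll descend behind the box.

Emit:
nudge_tcp --deltas '[{"d": [-0.001, 0, 0.036]}, {"d": [0, 0, 0.036]}, {"d": [0, 0, 0.036]}, {"d": [0, 0, 0.036]}, {"d": [0, 0, 0.036]}, {"d": [0, 0, 0.036]}, {"d": [0, 0, 0.036]}, {"d": [0, 0, 0.036]}, {}, {}, {}]'

```text
time: 9.98
position: [0.5846, 0.1523, 0.0406]
tool_rot: [0.993, -0.121, 0.002, -0.0]
ft_force: [-0.7, 0.3, 0.4]
grip_width: 0.0004
grip_force: 0.0
```

```bash
python3 go.py 0 0 .038
```

```text
t 9.9833 P [0.5846 0.1523 0.0406] track [0.0013 0.2155] xaxis [ 0.971 -0.239  0.003] zaxis [ 0.003  0.    -1.   ] F [-0.74  0.32  0.37] q [ 0.07  0.75  1.62 -0.    0.77  1.88]
tool delta [-1.000e-04  2.155e-01  2.400e-03]
```

Emit:
nudge_tcp --deltas '[{"d": [0, 0.008, 0]}, {"d": [0, 0.008, 0]}, {"d": [0, 0.01, 0]}, {"d": [0, 0.01, 0]}, {"d": [0, 0.01, 0]}, {"d": [0, 0.01, 0]}, {"d": [0, 0.01, 0]}, {"d": [0, 0.01, 0]}, {"d": [0, 0.01, 0]}, {"d": [0, 0.01, 0]}, {"d": [0, 0.01, 0]}, {"d": [0, 0.01, 0]}]'

```text
time: 10.98
position: [0.5543, 0.0389, 0.0395]
tool_rot: [0.993, -0.12, -0.0, -0.0]
ft_force: [1.4, 1.4, 2.2]
grip_width: 0.001
grip_force: 0.9
```

```bash
python3 go.py 0 -.017 .038
```

```text
t 10.9833 P [0.5543 0.0389 0.0395] track [-0.0017  0.0982] xaxis [ 0.971 -0.239 -0.   ] zaxis [-0.  0. -1.] F [1.38 1.36 2.21] q [-0.13  0.71  1.74  0.    0.69  1.68]
tool delta [0.0023 0.1152 0.0015]
```

Emit:
nudge_tcp --deltas '[{"d": [0.001, 0.01, 0]}, {"d": [0, 0.01, 0]}, {"d": [0, 0.01, 0]}, {"d": [0, 0.01, 0]}, {"d": [0, 0.01, 0]}, {"d": [0, 0.01, 0]}, {"d": [0, 0.01, 0]}, {"d": [0, 0.01, 0]}, {"d": [0, 0.008, 0]}, {"d": [0, 0.005, 0]}, {"d": [0, 0.004, 0]}, {}, {}]'

```text
time: 12.07
position: [0.5323, -0.0548, 0.0395]
tool_rot: [0.993, -0.12, -0.0, 0.0]
ft_force: [-0.1, 0.6, 0.9]
grip_width: 0.0002
grip_force: 0.0
```

```bash
python3 go.py 0 -.017 .038
```

```text
t 12.0667 P [ 0.5323 -0.0548  0.0395] track [-0.0012  0.002 ] xaxis [ 0.971 -0.239 -0.   ] zaxis [-0. -0. -1.] F [-0.07  0.64  0.9 ] q [-0.31  0.7   1.79 -0.    0.65  1.5 ]
tool delta [0.0013 0.019  0.0015]
```

Emit:
nudge_tcp --deltas '[{"d": [0, 0.003, 0]}, {"d": [0, 0.003, 0]}, {"d": [0, 0.003, 0]}, {}]'

```text
time: 12.4
position: [0.5301, -0.0637, 0.0395]
tool_rot: [0.993, -0.12, -0.0, 0.0]
ft_force: [-0.8, -0.0, -0.0]
grip_width: 0.0005
grip_force: 0.0
```

```bash
python3 go.py
```

```text
t 12.4 P [ 0.5301 -0.0637  0.0395] track [-0.0012 -0.0072] xaxis [ 0.971 -0.239 -0.   ] zaxis [-0. -0. -1.] F [-0.84 -0.01 -0.01] q [-0.33  0.69  1.8  -0.    0.65  1.48]
```

Emit:
nudge_tcp --deltas '[{"d": [0, 0.003, 0]}, {"d": [0, 0.003, 0]}, {"d": [0, 0.003, 0]}, {}]'

```text
time: 12.73
position: [0.5275, -0.0718, 0.0396]
tool_rot: [0.993, -0.121, -0.001, -0.001]
ft_force: [0.7, 2.7, 0.4]
grip_width: 0.0004
grip_force: 1.4
```

Emit:
nudge_tcp --deltas '[{"d": [0, 0.002, 0]}, {"d": [0, 0.002, 0]}, {"d": [0, 0.002, 0]}, {}]'

```text
time: 13.07
position: [0.5274, -0.0726, 0.0408]
tool_rot: [0.992, -0.122, 0.001, -0.004]
ft_force: [5.7, 23.9, 9.9]
grip_width: 0.0005
grip_force: 13.0
```

```bash
python3 go.py
```

```text
t 13.0667 P [ 0.5274 -0.0726  0.0408] track [-0.0018 -0.0165] xaxis [ 0.97  -0.243  0.   ] zaxis [ 0.002  0.007 -1.   ] F [ 5.73 23.9   9.87] q [-0.35  0.69  1.8   0.01  0.65  1.45]
```

The force rose to 24 N at exactly the predicted place (TCP at track y = -0.0165), so the box is home. I'll back off, rise and check.

Emit:
nudge_tcp --deltas '[{"d": [0, -0.01, 0]}, {"d": [0, -0.02, 0]}, {"d": [0, -0.02, 0]}, {"d": [0, -0.02, 0]}, {"d": [0, -0.02, 0]}, {"d": [0, -0.02, -0.02]}, {"d": [0, -0.02, -0.03]}, {"d": [0, -0.02, -0.03]}, {"d": [0, 0, -0.03]}, {"d": [0, 0, -0.03]}, {}, {}, {}]'

```text
time: 14.15
position: [0.5618, 0.0674, 0.179]
tool_rot: [0.993, -0.12, -0.001, 0.0]
ft_force: [0.6, 0.4, -0.2]
grip_width: 0.0004
grip_force: 0.0
```

```bash
python3 go.py; python3 - <<'E'
from rig import robot, cam, monitor, order
import cv2
from h import *
c=cam.camera("scene");a=cv2.resize(c["img"][100:240,210:350,::-1],(390,390))
t=cam.camera("top");b=cv2.resize(t["img"][145:265,250:370,::-1],(390,390))
cv2.imwrite("pics/s6.png",np.hstack([a,b]))
E
```

```text
t 14.15 P [0.5618 0.0674 0.179 ] track [-0.0011  0.1277] xaxis [ 0.971 -0.239 -0.001] zaxis [-0.001 -0.    -1.   ] F [ 0.58  0.38 -0.17] q [-0.08  0.5   1.63 -0.    1.01  1.73]
```

View pics/s6.png

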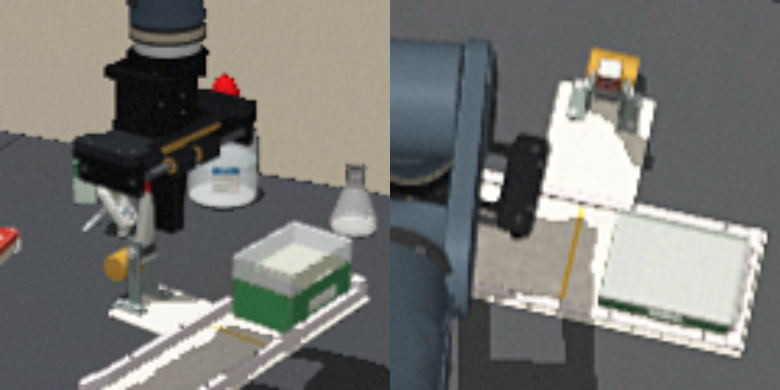

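The box is flat and against the stop: its right end in the top view, at about (755,260), meets the stop bar. The barrier is upright and nothing touches it, so I'm handing in.

```bash
python3 -c "
from rig import robot, cam, monitor, order
print(order.hand_in())"
```

```text
the job is handed in; nothing more can be done
None
```

I raised the barrier by pushing its counterweight down with the fingertips (rows can't tilt the tool, so I couldn't push from under the arm), then pushed the box home against the end stop, and handed in with both in place in the last pictures; the hand-in returned no verdict.

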